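# Find the socket for the manifold nut and tidy the rest

### The job

Find, by trying them on, which of the three look-alike sockets fits the brass hex nut on the gas manifold. Stand the two that do not fit upright in the divided crate, one to a cell, and finish with the fitting one pushed fully down on the nut and still gripped by its adapter: do not let go of it at the end. Leave the hammer, the red parts bin and the paste tin where they are.

Things in the scene. Friction and masses are not known exactly. Their poses are not given: they have to be found in the camera images.
- socket_a_mid (a point): Centre of one of three look-alike steel sockets, half-way up (42 mm above its mouth's rim). 84 mm tall, 0.32 kg, standing mouth down. Lower 50 mm: round, 46 mm diameter, with a hexagonal mouth 24 mm deep in its underside; upper 34 mm: hexagonal drive adapter. z up; one pair of flats of both mouth and adapter faces its +x and -x, the others every 60 degrees.
- socket_b_mid (a point): Centre of one of three look-alike steel sockets, half-way up (42 mm above its mouth's rim). 84 mm tall, 0.32 kg, standing mouth down. Lower 50 mm: round, 46 mm diameter, with a hexagonal mouth 24 mm deep in its underside; upper 34 mm: hexagonal drive adapter. z up; one pair of flats of both mouth and adapter faces its +x and -x, the others every 60 degrees.
- socket_c_mid (a point): Centre of one of three look-alike steel sockets, half-way up (42 mm above its mouth's rim). 84 mm tall, 0.32 kg, standing mouth down. Lower 50 mm: round, 46 mm diameter, with a hexagonal mouth 24 mm deep in its underside; upper 34 mm: hexagonal drive adapter. z up; one pair of flats of both mouth and adapter faces its +x and -x, the others every 60 degrees.
- socket_a_adapter (a point): Same socket as socket_a_mid, on its axis, 67 mm above its mouth's rim: mid-height of the darker hexagonal adapter, 24 mm across flats, which spans 17 mm above and below this point. The place to grip, on two opposite flats. Axes as socket_a_mid.
- socket_b_adapter (a point): Same socket as socket_b_mid, on its axis, 67 mm above its mouth's rim: mid-height of the darker hexagonal adapter, 24 mm across flats, which spans 17 mm above and below this point. The place to grip, on two opposite flats. Axes as socket_b_mid.
- socket_c_adapter (a point): Same socket as socket_c_mid, on its axis, 67 mm above its mouth's rim: mid-height of the darker hexagonal adapter, 24 mm across flats, which spans 17 mm above and below this point. The place to grip, on two opposite flats. Axes as socket_c_mid.
- socket_a: Same socket as socket_a_mid; origin at the centre of its mouth's rim (its underside), axes as there. Of the three mouths one is 32.5 mm across flats, the others 24 and 27 mm; which socket has which is not known and does not show outside.
- socket_b: Same socket as socket_b_mid; origin at the centre of its mouth's rim (its underside), axes as there. Of the three mouths one is 32.5 mm across flats, the others 24 and 27 mm; which socket has which is not known and does not show outside.
- socket_c: Same socket as socket_c_mid; origin at the centre of its mouth's rim (its underside), axes as there. Of the three mouths one is 32.5 mm across flats, the others 24 and 27 mm; which socket has which is not known and does not show outside.
- nut_seat (a point): Centre of the flat round aluminium flange (54 mm diameter) under the nut, 60 mm above the bench; z up. The fixed brass hex nut stands on it: 30 mm across flats, one pair facing +x and -x of this frame; straight for 13 mm, then its top 5 mm taper evenly to 19 mm across flats.
- nut_top (a point): Centre of the nut's top, 18 mm above nut_seat. The fitting socket slides down until its rim rests on the flange (socket centre 42 mm above nut_seat); the others stop on the taper, rim 14 mm or more above the flange. The fitting socket tolerates about 2 mm and 0.15 rad of error and stays on the nut by itself.
- manifold: Fixed gas manifold: steel base plate 110 x 110 x 8 mm, aluminium block 60 x 60 mm, 48 mm high, flange and nut on top (highest point 78 mm), a pressure gauge of 50 mm diameter on the +y side reaching 84 mm from the axis and 55 mm high. Origin at the base centre, on the axis of the nut; z up.
- crate: Plywood crate, fixed to the bench, 146 x 146 mm outside, 40 mm high, walls and floor 6 mm; a cross of 6 mm dividers (35 mm high) makes four open cells, 64 mm square, centred at x = +-35 mm, y = +-35 mm. Origin at the centre of its underside, z up. A socket standing in a cell has its rim 6 mm above this origin.
- hammer: Bystander: hammer lying on the bench; origin under its 80 mm long steel head, 240 mm wooden handle along its -y. Not to be moved.
- parts_bin: Bystander: open red plastic bin of nuts, 100 x 140 x 45 mm, origin at the centre of its underside. Not to be moved.
- paste_tin: Bystander: round jar, 64 mm diameter, 60 mm high, origin at the centre of its underside. Not to be moved.
Things that resemble listed ones, but are neither listed nor needed, are in the scene too. Leave any purple look-alike of the socket_c alone.

How it is judged:
By the outcome, as a careful person would: the job done as asked, in the order asked, and still so for the second after the job is handed in, while the arm keeps its last pose, push and grip.
It also fails if it takes over 72 s, if anything falls off the work surface, if the arm or the gripper's body presses on something with over 40 N, if the wrist force passes 120 N, or if a joint passes its speed limit or range.

### The arm

A 6-joint arm with a two-finger parallel gripper is mounted at the origin on the work surface. World frame = base frame: x ahead of the robot, y to its left, z up, the work surface at z = 0. Lengths are in m, angles in rad, forces in N, time in s.
With the tool pointing down it reaches from about 0.35 to 0.975 m from the base axis. Payload 4.9 kg.
Tool frame: the origin (TCP) lies midway between the tips of the shut fingers; the grasp point (between the pads) lies 19 mm behind it; z points along the fingers, y is the direction in which the jaws open and shut (so a half turn about z gives the same grasp; the last joint's range is limited). The gripper opens to 85 mm and grips with 20 to 120 N. Pads are 22 mm wide; open, the fingers measure 114 mm over their backs; the gripper's body (76 mm by 85 mm) begins 54 mm behind the grasp point. The pads swing forward as they close: fully open they stand 13 mm farther back than shut.
Start: joints at [1.02, 0.053, 1.613, -0, 1.476, -0.119], TCP at [0.262, 0.568, 0.231] pointing down, gripper open.
Joint ranges: [-3.01, 3.01], [-1.01, 2.22], [0.06, 2.58], [-1.02, 4.17], [0.09, 2.62], [-3.14, 3.14]. Speed limits (rad/s): [2.57, 2.57, 3.14, 3.14, 3.14, 3.14].

### API

Orientations are given as a unit quaternion [w, x, y, z].
In Python, from plant import manip, cams gives the robot as it stands.
- The arm moves only by the tool jog_arm, never from a script. Its argument "targets" is a list of rows, each a list of 4 numbers: the shift along the tool's x, y, z in m, then the turn about the tool's z in degrees. A call has 1 to 5 rows; each row is the pose to reach, as a shift and turn from the pose commanded when the call began, along the tool's axes at that moment; what a row does not reach only later rows make up. A row lasts 1/12 s, in which the tool goes at most 41.7 mm and 7.16 degrees, less where a joint would pass 70% of its speed; a pose out of reach is approached as far as the arm can. A call with a gripper value outside its range is refused whole. "fingers" is the opening, from 0 (shut) to 1 (fully open), set as the call begins (left out, the last holds). The fingers move at their own pace and stop on an object; the grip force is fixed at half the most. Time passes only in rows, so rows that repeat a pose let the fingers close. It gives the time, the measured TCP pose, the force and the opening at its end, in the units of the state.
- manip.state(): the state, without advancing time (a new reading comes with each control period).
- cams.grab_frame(name): name is "scene" or "side" or "wrist"; returns the picture (400x640x3 uint8, red, green, blue); there is no depth.
- cams.get_calibration(name): a dict with "camera_matrix" (3x3 intrinsics, pixels), "distortion" ([k1, k2, p1, p2, k3] as OpenCV has them; the pictures are not rectified), "cam_to_world" (4x4, takes a point from camera to world coordinates). Camera axes: x right, y up, looking along -z (the intrinsics and any distortion apply to the point x, -y, -z); pixel columns grow to the right and rows downward; lengths in m; the calibration is good to about 2 mm. A picture is of the moment at which its call begins: read the wrist's pose just before it. get_calibration takes no time and is no camera call; for the wrist camera it gives the pose at the moment of the call.
- manip.job_done(): hands the job in, once; it reports no verdict.
The state is a dict: "time": time; "joint_pos": joint angles; "joint_vel": joint speeds; "joint_efforts": joint torques, N m; "tool_pos": TCP position; "tool_rot": TCP orientation; "contact_force": force on the tool from outside, world axes, zero at the start; "ft_torque": the same for the moment, N m; "gripper_width": opening from 0.0 (shut) to 1.0 (fully open).
Only numpy, scipy, OpenCV 4.12 (cv2) and the standard library are available. Lean on these libraries where they do the work, as an engineer would, in place of code of your own. Each camera call takes 0.05 s, during which the arm holds its last target. There are 200 camera calls.

## Working session

There is one attempt and no reset: what is moved stays moved. The work goes in short steps, Python scripts to look and compute and a tool call to move; the robot and the scene stay as the last step left them, time stands still between calls to the robot, and variables do not carry over. Pictures are saved under pics/ and viewed, about 8 in all and at most 12, crops included, and the job is handed in when it is done.

Besides the shell and the picture viewer there is one more tool, called after "Call:" as name(argument=value, ...), one argument or row to a line, values as JSON. jog_arm: Moves the arm, as the interface text tells. Its arguments: {"type":"object","properties":{"targets":{"type":"array"},"fingers":{"type":"number"}},"required":["targets"]}

```bash
mkdir -p pics && ls && cat > h.py <<'E'
import numpy as np, cv2
from plant import manip, cams
def K(n):
    c=cams.get_calibration(n); return np.array(c["camera_matrix"],float),np.array(c["distortion"],float),np.array(c["cam_to_world"],float)
def ray(cal,uv):
    k,d,T=cal; p=cv2.undistortPoints(np.array([[uv]],float),k,d)[0,0]
    v=T[:3,:3]@np.array([p[0],-p[1],-1.0]); return T[:3,3],v
def atz(cal,uv,z):
    o,v=ray(cal,uv); return o+v*(z-o[2])/v[2]
def tri(c1,u1,c2,u2):
    A=[];b=[]
    for c,u in((c1,u1),(c2,u2)):
        o,v=ray(c,u); v=v/np.linalg.norm(v); P=np.eye(3)-np.outer(v,v); A.append(P); b.append(P@o)
    x=np.linalg.lstsq(np.vstack(A),np.hstack(b),rcond=None)[0]; return x
def proj(cal,X):
    k,d,T=cal; q=T[:3,:3].T@(np.array(X,float)-T[:3,3]); q=np.array([q[0],-q[1],-q[2]])
    return cv2.projectPoints(q.reshape(1,1,3),np.zeros(3),np.zeros(3),k,d)[0][0,0]
def save(n,f,crop=None,s=1):
    im=cams.grab_frame(n)[:,:,::-1]
    if crop: im=im[crop[1]:crop[3],crop[0]:crop[2]]
    cv2.imwrite(f,cv2.resize(im,None,fx=s,fy=s,interpolation=cv2.INTER_CUBIC)); return im
E
python3 - <<'E'
from h import *
a=save("scene","pics/scene.png"); b=save("side","pics/side.png"); w=save("wrist","pics/wrist.png")
s=manip.state(); print(s)
for n in("scene","side","wrist"): print(n,K(n)[2].round(3).tolist(),K(n)[0][0,0],K(n)[1])
E
```

```text
pics
{'time': 0.15, 'joint_pos': array([ 1.01998189e+00,  5.31863102e-02,  1.61397279e+00,  3.25491208e-05,
        1.47601954e+00, -1.19022410e-01]), 'joint_vel': array([-8.40646268e-04, -1.80930004e-03, -5.42616616e-03,  9.80002744e-04,
        4.30746790e-05,  3.85542184e-04]), 'joint_efforts': array([ 9.28517111e-04, -3.94240201e+01, -3.70722735e+01, -6.88527439e-05,
        4.61484320e-03,  1.22859819e-05]), 'tool_pos': array([0.26130883, 0.5672153 , 0.23036064]), 'tool_rot': array([-2.75950895e-04,  2.14224177e-01,  9.76784200e-01, -7.43607633e-04]), 'contact_force': array([ 0.1110771 , -0.74315511, -0.54186869]), 'ft_torque': array([ 0.03330829, -0.00319063,  0.00226496]), 'gripper_width': 1.002329904013146}
scene [[0.126, -0.561, 0.818, 1.4], [0.992, 0.082, -0.097, -0.055], [-0.013, 0.824, 0.567, 0.641], [0.0, 0.0, 0.0, 1.0]] 408.844266678326 [-0.10707305  0.          0.          0.          0.        ]
side [[0.983, 0.107, -0.146, 0.466], [-0.181, 0.594, -0.784, -0.765], [0.003, 0.798, 0.603, 0.706], [0.0, 0.0, 0.0, 1.0]] 423.4692922934635 [-0.11500527  0.          0.          0.          0.        ]
wrist [[0.418, -0.861, -0.292, 0.185], [0.909, 0.395, 0.136, 0.603], [-0.002, -0.322, 0.947, 0.373], [0.0, 0.0, 0.0, 1.0]] 311.4404689895166 [-0.05482835  0.          0.          0.          0.        ]
```

View pics/scene.png

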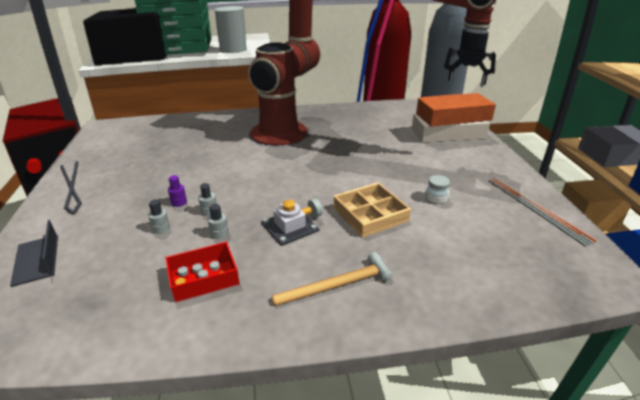

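View pics/side.png

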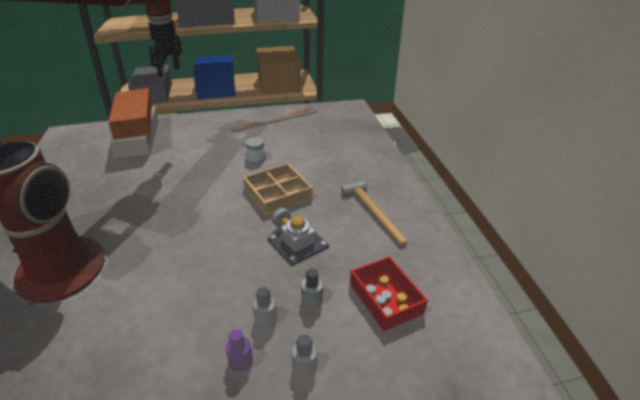

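Candidates for the sockets in the scene view are three grey ones at (158,217), (206,200) and (217,222), plus the purple look-alike at (177,190), which I leave alone. In the side view the greys are at (304,356), (264,306) and (312,290), and purple is at (238,350). Next I enlarge both views to measure.

```bash
python3 - <<'E'
import cv2,numpy as np
a=cv2.imread("pics/scene.png")[165:255,140:420]; b=cv2.imread("pics/side.png")[160:385,220:420]
a=cv2.resize(a,None,fx=2.85,fy=2.85,interpolation=cv2.INTER_CUBIC)
cv2.imwrite("pics/c1.png",a)
b=cv2.resize(b,None,fx=2.6,fy=2.6,interpolation=cv2.INTER_CUBIC)
cv2.imwrite("pics/c2.png",b); print(a.shape,b.shape)
E
```

```text
(256, 798, 3) (585, 520, 3)
```

View pics/c1.png

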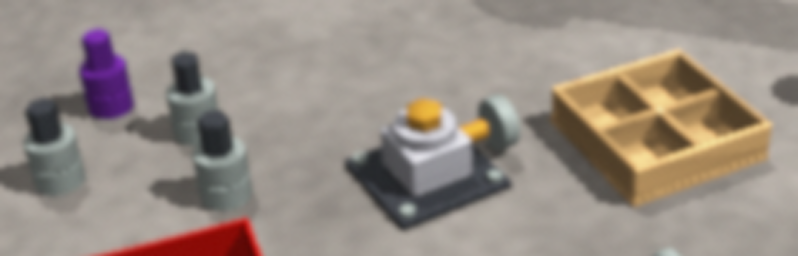

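View pics/c2.png

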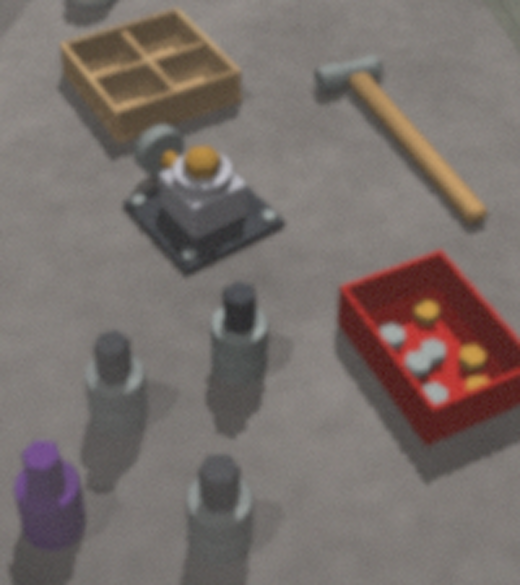

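```bash
python3 - <<'E'
from h import *
s,d=K("scene"),K("side")
f=lambda p:(140+p[0]/2.85,165+p[1]/2.85); g=lambda p:(220+p[0]/2.6,160+p[1]/2.6)
P={"S1":((43,106),(221,466),.084),"S2":((185,60),(113,343),.084),"S3":((214,119),(240,294),.084),"purple":((97,37),(42,455),.084),"nut":((425,105),(202,155),.078),
"cr_l/u?":((553,90),None,.04),"c2":((681,51),None,.04),"c3":((771,127),None,.04),"c4":((633,172),None,.04),"crate ctr":((667,112),(150,68),.035),
"m1":((346,160),None,.008),"m2":((405,225),None,.008),"m3":((512,184),None,.008),"gauge":((503,120),(160,145),.04)}
Q={"c a":(62,45),"c b":(177,10),"c c":(241,72),"c d":(110,110)}
for k,(a,b,z) in P.items():
    print(k,atz(s,f(a),z).round(4)[:2],(atz(d,g(b),z).round(4)[:2],tri(s,f(a),d,g(b)).round(4)) if b else "")
for k,b in Q.items(): print(k,atz(d,g(b),.04).round(4))
for b in((124,205),(187,272),(284,223)): print("mb",atz(d,g(b),.008).round(4))
E
```

```text
S1 [ 0.538  -0.3378] (array([ 0.5349, -0.3413]), array([ 0.5349, -0.3392,  0.0816]))
S2 [ 0.4808 -0.2195] (array([ 0.475, -0.223]), array([ 0.4751, -0.2203,  0.0807]))
S3 [ 0.5797 -0.1868] (array([ 0.5755, -0.1912]), array([ 0.5759, -0.1878,  0.0809]))
purple [ 0.4261 -0.3073] (array([ 0.4187, -0.3124]), array([ 0.4184, -0.3093,  0.0796]))
nut [ 0.5761 -0.0085] (array([ 0.574 , -0.0139]), array([ 0.574 , -0.0091,  0.0754]))
cr_l/u? [0.5132 0.1146] 
c2 [0.4637 0.2505] 
c3 [0.5997 0.2962] 
c4 [0.6455 0.1595] 
crate ctr [0.5565 0.2125] (array([0.5496, 0.1899]), array([0.5495, 0.2125, 0.0248]))
m1 [ 0.551 -0.081] 
m2 [ 0.6488 -0.0345] 
m3 [0.6068 0.0623] 
gauge [0.5544 0.0618] (array([0.5432, 0.0535]), array([0.544 , 0.0632, 0.0324]))
c a [0.4599 0.243  0.04  ]
c b [0.5926 0.2911 0.04  ]
c c [0.6418 0.1586 0.04  ]
c d [0.5009 0.1174 0.04  ]
mb [0.5022 0.0099 0.008 ]
mb [ 0.5479 -0.087   0.008 ]
mb [ 0.6451 -0.0409  0.008 ]
```

S1 (0.536,-0.339), S2 (0.477,-0.221), S3 (0.577,-0.188) and the nut (0.575,-0.010) come out within 4 mm of their known heights. The crate is at (0.553,0.204) with yaw about 19.5°, and the manifold yaw is about 24.5°. The edge lengths I measured (144 and 108 mm) match the given sizes. Next I get a wrist view above the sockets.

```bash
cat >> h.py <<'E'
from scipy.spatial.transform import Rotation as R
def pose():
    s=manip.state(); q=s["tool_rot"]; M=R.from_quat([q[1],q[2],q[3],q[0]]).as_matrix()
    return np.array(s["tool_pos"]),np.degrees(np.arctan2(M[1,1],M[0,1])),s
def near(phi,ref): return phi+180*round((ref-phi)/180)   # half-turn equal
def plan(wps):
    """wps: list of (x,y,z,phi); prints calls (tool shifts mm, turn deg)"""
    p,ph,s=pose(); print("at",p.round(4),round(ph,1),"t",round(s["time"],2),"F",s["contact_force"].round(1),"g",round(s["gripper_width"],3))
    for w in wps:
        t=np.array(w[:3]); n=int(max(np.ceil(np.linalg.norm(t-p)/.2),np.ceil(abs(w[3]-ph)/35.),1)); d=(t-p)/n; dp=(w[3]-ph)/n
        for i in range(n):
            a=np.radians(ph); x=np.array([-np.sin(a),np.cos(a),0]); x=-x if False else x
            y=np.array([np.cos(a),np.sin(a),0])
            print("  [%.4f,%.4f,%.4f,%.1f] rows>=%.1f"%(d@x,d@y,-d[2],-dp,max(np.linalg.norm(d)/.0417,abs(dp)/7.16))); p=p+d; ph+=dp
E
python3 -c "
from h import *
plan([(.52,-.25,.25,-35)])"
```

```text
at [0.2613 0.5672 0.2304] 65.3 t 0.15 F [ 0.1 -0.7 -0.5] g 1.002
  [-0.1154,-0.1268,-0.0039,20.1] rows>=4.1
  [-0.1519,-0.0795,-0.0039,20.1] rows>=4.1
  [-0.1699,-0.0226,-0.0039,20.1] rows>=4.1
  [-0.1674,0.0370,-0.0039,20.1] rows>=4.1
  [-0.1446,0.0921,-0.0039,20.1] rows>=4.1
```

Call:
jog_arm(
  targets=[
    [-0.115, -0.127, -0.004, 20],
    [-0.115, -0.127, -0.004, 20],
    [-0.115, -0.127, -0.004, 20],
    [-0.115, -0.127, -0.004, 20],
    [-0.115, -0.127, -0.004, 20],
  ],
)

```text
time: 0.57
tool_pos: [0.314, 0.3997, 0.2348]
tool_rot: [0.001, 0.383, 0.924, -0.001]
contact_force: [0.8, 0.1, 0.0]
gripper_width: 1.002
```

Call:
jog_arm(
  targets=[
    [-0.152, -0.08, -0.004, 20],
    [-0.152, -0.08, -0.004, 20],
    [-0.152, -0.08, -0.004, 20],
    [-0.152, -0.08, -0.004, 20],
    [-0.152, -0.08, -0.004, 20],
  ],
)

```text
time: 0.98
tool_pos: [0.3659, 0.236, 0.2394]
tool_rot: [0.001, 0.538, 0.843, -0.0]
contact_force: [0.3, 0.7, -0.4]
gripper_width: 1.002
```

Call:
jog_arm(
  targets=[
    [-0.17, -0.023, -0.004, 20],
    [-0.17, -0.023, -0.004, 20],
    [-0.17, -0.023, -0.004, 20],
    [-0.17, -0.023, -0.004, 20],
    [-0.17, -0.023, -0.004, 20],
  ],
)

```text
time: 1.4
tool_pos: [0.4176, 0.0722, 0.2435]
tool_rot: [0.001, 0.676, 0.736, -0.0]
contact_force: [0.2, 1.2, 0.0]
gripper_width: 1.0
```

Call:
jog_arm(
  targets=[
    [-0.167, 0.037, -0.004, 20],
    [-0.167, 0.037, -0.004, 20],
    [-0.167, 0.037, -0.004, 20],
    [-0.167, 0.037, -0.004, 20],
    [-0.167, 0.037, -0.004, 20],
  ],
)

```text
time: 1.82
tool_pos: [0.4697, -0.0903, 0.2472]
tool_rot: [0.001, 0.793, 0.609, -0.0]
contact_force: [0.7, 0.1, 0.6]
gripper_width: 0.997
```

Call:
jog_arm(
  targets=[
    [-0.145, 0.092, -0.004, 20],
    [-0.145, 0.092, -0.004, 20],
    [-0.145, 0.092, -0.004, 20],
    [-0.145, 0.092, -0.004, 20],
    [-0.145, 0.092, -0.004, 20],
  ],
)

```text
time: 2.23
tool_pos: [0.5218, -0.2537, 0.2504]
tool_rot: [0.0, 0.887, 0.462, -0.0]
contact_force: [-1.2, 1.1, 0.3]
gripper_width: 0.999
```

```bash
python3 -c "
from h import *
plan([])
c=K('wrist'); im=save('wrist','pics/w1.png')
for n,X in dict(S1=(.536,-.339,.084),S2=(.477,-.221,.084),S3=(.577,-.188,.084),nut=(.575,-.01,.078)).items(): print(n,proj(c,X).round(0))
import pickle; pickle.dump(c,open('w1.pkl','wb'))
x=im[:, :]
cv2.imwrite('pics/w1s.png',cv2.resize(im,(800,500),interpolation=cv2.INTER_CUBIC))"
```

```text
at [ 0.5218 -0.2537  0.2504] -34.9 t 2.23 F [-1.2  1.1  0.3] g 0.999
S1 [375. 237.]
S2 [265. 181.]
S3 [328.  94.]
nut [208. -80.]
```

View pics/w1s.png

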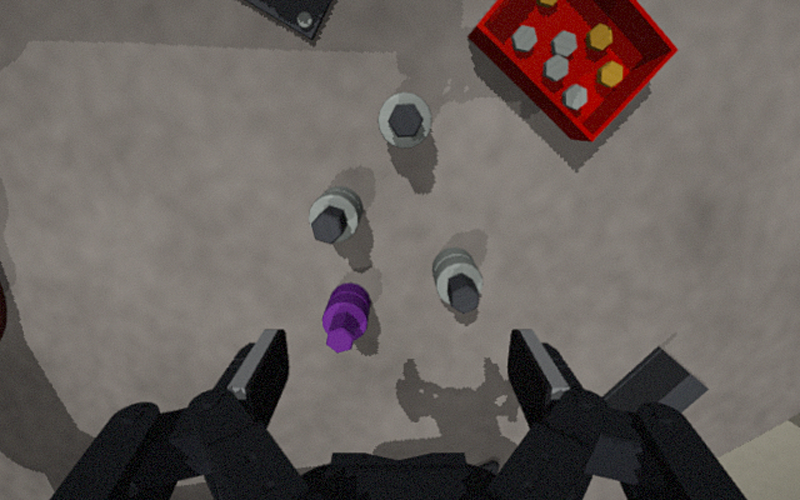

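The wrist view (800 px copy) shows S3 at (406,120), S2 at (328,224), S1 at (462,294), purple at (341,338) and the red bin at (580,60). I rectify each top to the z=84 mm plane to read its centre and yaw.

```bash
cat >> h.py <<'E'
def top(im,cal,c,z,half=.03,n=260):
    g=np.linspace(-half,half,n); mp=np.array([[proj(cal,(c[0]+x,c[1]+y,z)) for x in g[::8]] for y in -g[::8]],np.float32)
    mp=cv2.resize(mp,(n,n),interpolation=cv2.INTER_LINEAR); return cv2.remap(im,mp[...,0],mp[...,1],cv2.INTER_CUBIC)
E
python3 -c "
from h import *
import pickle; c=pickle.load(open('w1.pkl','rb')); im=cv2.imread('pics/w1.png'); out=[]
for n,X in dict(S1=(.536,-.339),S2=(.477,-.221),S3=(.577,-.188)).items():
    t=top(im,c,X,.084); t=cv2.convertScaleAbs(t,alpha=1.6,beta=20)
    cv2.drawMarker(t,(130,130),(0,0,255),cv2.MARKER_CROSS,16); out.append(t)
cv2.imwrite('pics/tops.png',np.hstack(out))"
```

```text
(no output)
```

View pics/tops.png

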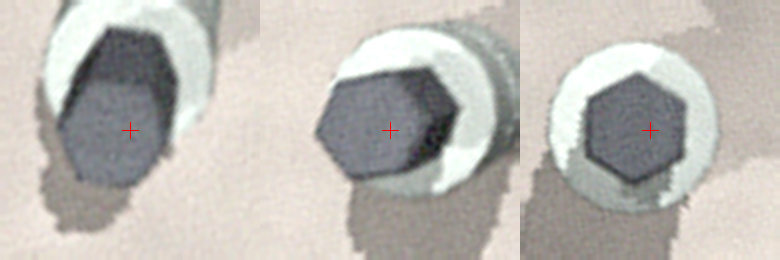

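```bash
python3 -c "
from h import *
plan([(.5735,-.011,.16,-35.5),(.5735,-.187,.166,-60)])"
```

```text
at [ 0.5215 -0.252   0.2503] -34.9 t 2.28 F [-0.9  0.8  0. ] g 0.998
  [0.1137,-0.0476,0.0452,0.3] rows>=3.1
  [0.1135,-0.0482,0.0452,0.3] rows>=3.1
  [-0.1433,0.1022,-0.0060,24.5] rows>=4.2
```

Call:
jog_arm(
  targets=[
    [0.1135, -0.048, 0.045, 0.3],
    [0.1135, -0.048, 0.045, 0.3],
    [0.1135, -0.048, 0.045, 0.3],
    [0.1135, -0.048, 0.045, 0.3],
  ],
)

```text
time: 2.62
tool_pos: [0.5446, -0.1218, 0.2028]
tool_rot: [-0.003, 0.886, 0.464, -0.001]
contact_force: [-0.9, -0.5, -0.0]
gripper_width: 0.999
```

Call:
jog_arm(
  targets=[
    [0.1135, -0.048, 0.045, 0.3],
    [0.1135, -0.048, 0.045, 0.3],
    [0.1135, -0.048, 0.045, 0.3],
    [0.1135, -0.048, 0.045, 0.3],
    [0.1135, -0.048, 0.045, 0.3],
  ],
)

```text
time: 3.03
tool_pos: [0.5704, -0.005, 0.1597]
tool_rot: [-0.001, 0.887, 0.462, -0.001]
contact_force: [0.1, -0.2, -0.2]
gripper_width: 1.001
```

Call:
jog_arm(
  targets=[
    [0, 0, 0, 0],
    [0, 0, 0, 0],
  ],
)

```text
time: 3.2
tool_pos: [0.5719, -0.0091, 0.1623]
tool_rot: [0.001, 0.888, 0.459, 0.0]
contact_force: [0.6, 0.5, 0.0]
gripper_width: 0.999
```

```bash
python3 -c "
from h import *
import pickle
plan([(.5735,-.187,.166,-60)])
pickle.dump((K('wrist'),cams.grab_frame('wrist')[:,:,::-1].copy()),open('wn.pkl','wb'))"
```

```text
at [ 0.5719 -0.0091  0.1623] -35.3 t 3.2 F [0.6 0.5 0. ] g 0.999
  [-0.1442,0.1043,-0.0037,24.7] rows>=4.3
```

Call:
jog_arm(
  targets=[
    [-0.144, 0.104, -0.004, 24.7],
    [-0.144, 0.104, -0.004, 24.7],
    [-0.144, 0.104, -0.004, 24.7],
    [-0.144, 0.104, -0.004, 24.7],
    [-0.144, 0.104, -0.004, 24.7],
  ],
)

```text
time: 3.67
tool_pos: [0.5728, -0.1931, 0.1669]
tool_rot: [0.002, 0.967, 0.255, 0.001]
contact_force: [-0.7, 0.2, 0.9]
gripper_width: 1.001
```

Call:
jog_arm(
  targets=[
    [0, 0, 0, 0],
    [0, 0, 0, 0],
    [0, 0, 0, 0],
  ],
)

```text
time: 3.92
tool_pos: [0.573, -0.186, 0.1655]
tool_rot: [-0.0, 0.966, 0.258, 0.0]
contact_force: [-0.6, 0.8, -0.0]
gripper_width: 0.998
```

```bash
python3 -c "
from h import *
import pickle
plan([])
c=K('wrist'); im=cams.grab_frame('wrist')[:,:,::-1].copy()
cn,imn=pickle.load(open('wn.pkl','rb'))
a=top(imn,cn,(.5735,-.011),.078); b=top(im,c,(.5735,-.187),.084)
for t in(a,b): cv2.drawMarker(t,(130,130),(0,0,255),cv2.MARKER_CROSS,16)
o=np.hstack([cv2.convertScaleAbs(t,alpha=1.4,beta=10) for t in (a,b)])
o=cv2.resize(o,None,fx=1.5,fy=1.5,interpolation=cv2.INTER_CUBIC); cv2.imwrite('pics/ns.png',o)"
```

```text
at [ 0.573  -0.186   0.1655] -60.0 t 3.92 F [-0.6  0.8 -0. ] g 0.998
```

View pics/ns.png

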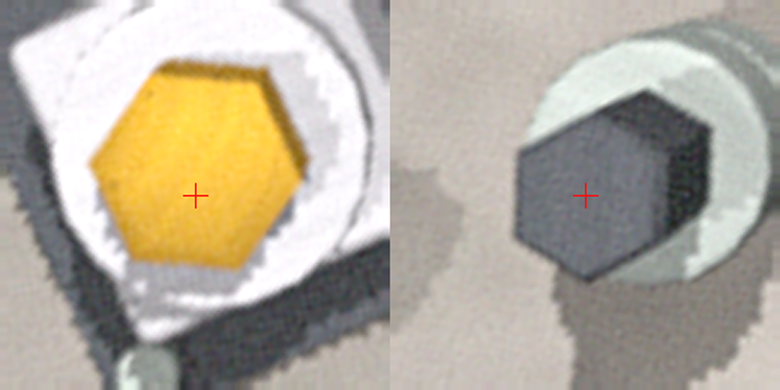

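The nut refines to (0.5723,-0.0087) with yaw 24° mod 60. S3 refines to (0.5745,-0.1865) with flats at -1° mod 60. Both agree with the scene/side triangulation to about 2 mm. Next I descend on S3 and grip it.

```bash
python3 -c "
from h import *
plan([(.5745,-.1865,.048,-61)])"
```

```text
at [ 0.573  -0.1854  0.1654] -60.0 t 3.97 F [-0.4 -1.  -0. ] g 1.002
  [0.0007,0.0017,0.1174,1.0] rows>=2.8
```

Call:
jog_arm(
  targets=[
    [0.001, 0.0015, 0.03, 1],
    [0.001, 0.0015, 0.06, 1],
    [0.001, 0.0015, 0.09, 1],
    [0.001, 0.0015, 0.11, 1],
    [0.001, 0.0015, 0.117, 1],
  ],
)

```text
time: 4.38
tool_pos: [0.5721, -0.1843, 0.0439]
tool_rot: [-0.002, 0.968, 0.251, -0.003]
contact_force: [-0.5, 0.2, -0.2]
gripper_width: 1.002
```

Call:
jog_arm(
  targets=[
    [0, 0, 0, 0],
    [0, 0, 0, 0],
    [0, 0, 0, 0],
    [0, 0, 0, 0],
    [0, 0, 0, 0],
  ],
  fingers=0,
)

```text
time: 4.8
tool_pos: [0.576, -0.1875, 0.0503]
tool_rot: [0.001, 0.968, 0.25, 0.001]
contact_force: [0.5, 0.1, -0.1]
gripper_width: 0.295
```

Call:
jog_arm(
  targets=[
    [0, 0, 0, 0],
    [0, 0, 0, 0],
    [0, 0, 0, 0],
    [0, 0, 0, 0],
    [0, 0, 0, 0],
  ],
)

```text
time: 5.22
tool_pos: [0.576, -0.1874, 0.0503]
tool_rot: [0.001, 0.968, 0.25, 0.001]
contact_force: [-0.9, 2.2, 6.1]
gripper_width: 0.269
```

```bash
python3 -c "
from h import *
plan([(.5745,-.1865,.16,-61),(.5723,-.0087,.16,-36)])"
```

```text
at [ 0.576  -0.1874  0.0503] -61.0 t 5.22 F [-0.9  2.2  6.1] g 0.269
  [-0.0008,-0.0015,-0.1097,-0.0] rows>=2.6
  [0.0843,-0.1566,-0.0000,-25.0] rows>=4.3
```

Call:
jog_arm(
  targets=[
    [-0.001, -0.001, -0.04, 0],
    [-0.001, -0.001, -0.08, 0],
    [-0.001, -0.001, -0.11, 0],
    [-0.001, -0.001, -0.11, 0],
  ],
)

```text
time: 5.55
tool_pos: [0.5772, -0.1886, 0.1667]
tool_rot: [0.004, 0.968, 0.25, 0.005]
contact_force: [2.0, -0.5, -2.0]
gripper_width: 0.27
```

Call:
jog_arm(
  targets=[
    [0.085, -0.1565, 0, -25],
    [0.085, -0.1565, 0, -25],
    [0.085, -0.1565, 0, -25],
    [0.085, -0.1565, 0, -25],
    [0.085, -0.1565, 0, -25],
  ],
)

```text
time: 5.97
tool_pos: [0.57, -0.0035, 0.156]
tool_rot: [-0.002, 0.89, 0.456, -0.001]
contact_force: [0.1, -0.5, -4.4]
gripper_width: 0.273
```

Call:
jog_arm(
  targets=[
    [0, 0, 0, 0],
    [0, 0, 0, 0],
    [0, 0, 0, 0],
    [0, 0, 0, 0],
    [0, 0, 0, 0],
  ],
)

```text
time: 6.38
tool_pos: [0.5719, -0.0099, 0.158]
tool_rot: [-0.0, 0.892, 0.453, -0.0]
contact_force: [-0.0, 0.2, -3.3]
gripper_width: 0.267
```

```bash
python3 -c "
from h import *
plan([(.5728,-.008,.131,-36)])"
```

```text
at [ 0.5719 -0.0099  0.158 ] -36.2 t 6.38 F [-0.   0.2 -3.3] g 0.267
  [0.0021,-0.0004,0.0270,-0.2] rows>=0.6
```

Call:
jog_arm(
  targets=[
    [0.002, 0, 0.01, 0],
    [0.002, 0, 0.02, 0],
    [0.002, 0, 0.027, 0],
    [0.002, 0, 0.027, 0],
    [0.002, 0, 0.027, 0],
  ],
)

```text
time: 6.8
tool_pos: [0.5722, -0.007, 0.1297]
tool_rot: [-0.001, 0.891, 0.454, -0.001]
contact_force: [0.3, 0.2, -3.3]
gripper_width: 0.27
```

Call:
jog_arm(
  targets=[
    [0, 0, 0.002, 0],
    [0, 0, 0.004, 0],
    [0, 0, 0.006, 0],
    [0, 0, 0.008, 0],
    [0, 0, 0.008, 0],
  ],
)

```text
time: 7.22
tool_pos: [0.5733, -0.007, 0.1231]
tool_rot: [0.0, 0.891, 0.454, 0.0]
contact_force: [0.7, -0.1, -4.1]
gripper_width: 0.265
```

Call:
jog_arm(
  targets=[
    [0, 0, 0.001, 0],
    [0, 0, 0.002, 0],
    [0, 0, 0.003, 0],
    [0, 0, 0.004, 0],
    [0, 0, 0.004, 0],
  ],
)

```text
time: 7.63
tool_pos: [0.5734, -0.0071, 0.1193]
tool_rot: [0.0, 0.891, 0.454, 0.0]
contact_force: [0.8, -1.1, -4.0]
gripper_width: 0.269
```

Call:
jog_arm(
  targets=[
    [0, 0, 0.001, 0],
    [0, 0, 0.003, 0],
    [0, 0, 0.005, 0],
    [0, 0, 0.006, 0],
    [0, 0, 0.006, 0],
  ],
)

```text
time: 8.05
tool_pos: [0.5734, -0.0072, 0.1132]
tool_rot: [0.0, 0.891, 0.454, 0.0]
contact_force: [3.1, -1.5, -4.0]
gripper_width: 0.27
```

Call:
jog_arm(
  targets=[
    [0, 0, 0.001, 0],
    [0, 0, 0.002, 0],
    [0, 0, 0.003, 0],
    [0, 0, 0.004, 0],
    [0, 0, 0.004, 0],
  ],
)

```text
time: 8.47
tool_pos: [0.5735, -0.0071, 0.1104]
tool_rot: [0.0, 0.891, 0.454, 0.0]
contact_force: [-0.7, -1.2, 3.7]
gripper_width: 0.271
```

S3 fits: it slid down with no resistance to TCP z=0.110, which puts the rim at about 0.060, on the flange, where contact appears. I release it there, since it stays on the nut by itself, and stow the other two.

Call:
jog_arm(
  targets=[
    [0, 0, 0, 0],
    [0, 0, 0, 0],
    [0, 0, 0, 0],
    [0, 0, 0, 0],
    [0, 0, 0, 0],
  ],
  fingers=1,
)

```text
time: 8.88
tool_pos: [0.5729, -0.0068, 0.1091]
tool_rot: [-0.0, 0.891, 0.454, -0.0]
contact_force: [-0.3, 0.4, -0.0]
gripper_width: 0.957
```

Call:
jog_arm(
  targets=[
    [0, 0, -0.015, 0],
    [0, 0, -0.04, 0],
    [0, 0, -0.08, 0],
    [0, 0, -0.11, 0],
    [0, 0, -0.11, 0],
  ],
)

```text
time: 9.3
tool_pos: [0.577, -0.0074, 0.228]
tool_rot: [0.004, 0.891, 0.454, 0.006]
contact_force: [-0.7, 0.3, 1.0]
gripper_width: 1.0
```

```bash
python3 -c "
from h import *
plan([(.4735,-.2195,.2,-22),(.4735,-.2195,.05,-22)])"
```

```text
at [ 0.577  -0.0074  0.228 ] -36.0 t 9.3 F [-0.7  0.3  1. ] g 1.0
  [-0.1162,0.0205,0.0140,-7.0] rows>=2.8
  [-0.1178,0.0062,0.0140,-7.0] rows>=2.8
  [-0.0000,-0.0000,0.1500,-0.0] rows>=3.6
```

Call:
jog_arm(
  targets=[
    [-0.116, 0.02, 0.012, -7],
    [-0.116, 0.02, 0.012, -7],
    [-0.116, 0.02, 0.012, -7],
    [-0.116, 0.02, 0.012, -7],
  ],
)

```text
time: 9.63
tool_pos: [0.5185, -0.1166, 0.206]
tool_rot: [0.0, 0.863, 0.505, -0.002]
contact_force: [0.5, -0.5, -0.6]
gripper_width: 0.999
```

Call:
jog_arm(
  targets=[
    [-0.118, 0.006, 0.012, -7],
    [-0.118, 0.006, 0.012, -7],
    [-0.118, 0.006, 0.012, -7],
    [-0.118, 0.006, 0.012, -7],
  ],
)

```text
time: 9.97
tool_pos: [0.4664, -0.2228, 0.1943]
tool_rot: [-0.0, 0.831, 0.556, -0.001]
contact_force: [-0.2, 0.1, 0.1]
gripper_width: 0.997
```

Call:
jog_arm(
  targets=[
    [0, 0, 0, 0],
    [0, 0, 0, 0],
    [0, 0, 0, 0],
    [0, 0, 0, 0],
  ],
)

```text
time: 10.3
tool_pos: [0.4697, -0.2175, 0.1954]
tool_rot: [0.0, 0.829, 0.56, 0.0]
contact_force: [-0.8, -0.0, -1.1]
gripper_width: 0.998
```

```bash
python3 -c "
from h import *
plan([(.4735,-.2195,.05,-22)])
c=K('wrist'); im=cams.grab_frame('wrist')[:,:,::-1].copy()
t=top(im,c,(.4735,-.2195),.084,half=.04,n=400); cv2.drawMarker(t,(200,200),(0,0,255),cv2.MARKER_CROSS,16)
cv2.imwrite('pics/s2.png',np.hstack([cv2.convertScaleAbs(t,alpha=1.4,beta=10)]))"
```

```text
at [ 0.4697 -0.2175  0.1954] -21.9 t 10.3 F [-0.8 -0.  -1.1] g 0.998
  [-0.0004,0.0043,0.1454,0.1] rows>=3.5
```

View pics/s2.png

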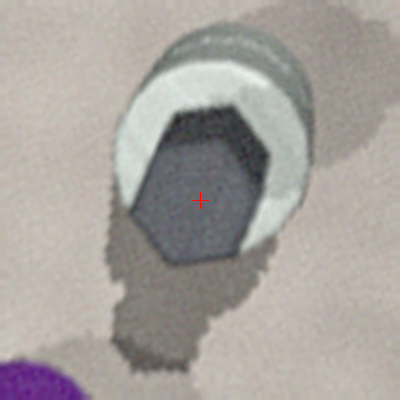

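S2 shows its top centre at (198,204) in the crop, which is (0.4725,-0.2197), and its flats agree with phi=-22°. I grip it now.

Call:
jog_arm(
  targets=[
    [-0.001, 0.0035, 0.04, 0],
    [-0.001, 0.0035, 0.08, 0],
    [-0.001, 0.0035, 0.11, 0],
    [-0.001, 0.0035, 0.135, 0],
    [-0.001, 0.0035, 0.145, 0],
  ],
)

```text
time: 10.77
tool_pos: [0.4697, -0.2183, 0.0459]
tool_rot: [-0.003, 0.829, 0.56, -0.001]
contact_force: [-1.5, 0.1, 0.1]
gripper_width: 0.998
```

Call:
jog_arm(
  targets=[
    [0, 0, 0, 0],
    [0, 0, 0, 0],
    [0, 0, 0, 0],
    [0, 0, 0, 0],
    [0, 0, 0, 0],
  ],
  fingers=0,
)

```text
time: 11.18
tool_pos: [0.4733, -0.2217, 0.0524]
tool_rot: [0.002, 0.829, 0.559, 0.001]
contact_force: [-0.2, -0.4, -0.5]
gripper_width: 0.303
```

Call:
jog_arm(
  targets=[
    [0, 0, 0, 0],
    [0, 0, 0, 0],
    [0, 0, 0, 0],
    [0, 0, 0, 0],
    [0, 0, 0, 0],
  ],
)

```text
time: 11.6
tool_pos: [0.473, -0.2216, 0.0524]
tool_rot: [0.001, 0.829, 0.559, 0.001]
contact_force: [-2.0, 1.4, 6.2]
gripper_width: 0.27
```

```bash
python3 -c "
from h import *
plan([(.4725,-.2197,.23,-22),(.506,.227,.23,20),(.506,.227,.057,20)])"
```

```text
at [ 0.473  -0.2216  0.0524] -22.0 t 11.6 F [-2.   1.4  6.2] g 0.27
  [0.0015,-0.0012,-0.1776,-0.0] rows>=4.3
  [0.1422,-0.0454,-0.0000,-14.0] rows>=3.6
  [0.1490,-0.0097,-0.0000,-14.0] rows>=3.6
  [0.1469,0.0267,-0.0000,-14.0] rows>=3.6
  [0.0000,0.0000,0.1730,-0.0] rows>=4.1
```

Call:
jog_arm(
  targets=[
    [0, 0, -0.04, 0],
    [0, 0, -0.08, 0],
    [0, 0, -0.12, 0],
    [0, 0, -0.16, 0],
    [0, 0, -0.178, 0],
  ],
)

```text
time: 12.02
tool_pos: [0.4735, -0.222, 0.2348]
tool_rot: [0.004, 0.829, 0.559, 0.002]
contact_force: [1.6, -0.9, -3.2]
gripper_width: 0.266
```

Call:
jog_arm(
  targets=[
    [0.142, -0.045, 0, -14],
    [0.142, -0.045, 0, -14],
    [0.142, -0.045, 0, -14],
    [0.142, -0.045, 0, -14],
  ],
)

```text
time: 12.35
tool_pos: [0.4828, -0.0691, 0.2279]
tool_rot: [-0.001, 0.754, 0.656, 0.001]
contact_force: [-0.4, 0.6, -4.7]
gripper_width: 0.27
```

Call:
jog_arm(
  targets=[
    [0.149, -0.01, 0, -14],
    [0.149, -0.01, 0, -14],
    [0.149, -0.01, 0, -14],
    [0.149, -0.01, 0, -14],
  ],
)

```text
time: 12.68
tool_pos: [0.4935, 0.0801, 0.2278]
tool_rot: [-0.001, 0.668, 0.744, 0.0]
contact_force: [-0.1, -0.3, -3.5]
gripper_width: 0.269
```

Call:
jog_arm(
  targets=[
    [0.147, 0.027, 0, -14],
    [0.147, 0.027, 0, -14],
    [0.147, 0.027, 0, -14],
    [0.147, 0.027, 0, -14],
    [0.147, 0.027, 0, -14],
  ],
)

```text
time: 13.1
tool_pos: [0.5051, 0.2299, 0.2276]
tool_rot: [-0.001, 0.572, 0.82, 0.0]
contact_force: [-0.7, -0.6, -4.7]
gripper_width: 0.268
```

Call:
jog_arm(
  targets=[
    [0, 0, 0, 0],
    [0, 0, 0, 0],
    [0, 0, 0, 0],
    [0, 0, 0, 0],
    [0, 0, 0, 0],
  ],
)

```text
time: 13.52
tool_pos: [0.5061, 0.2246, 0.2283]
tool_rot: [0.0, 0.575, 0.818, -0.0]
contact_force: [0.5, 1.1, -3.0]
gripper_width: 0.266
```

```bash
python3 -c "
from h import *
plan([(.506,.227,.062,20)])
c=K('wrist');im=save('wrist','pics/w2.png')
X=np.array([.551,.2055]); a=np.radians(19.5); r=np.array([[np.cos(a),-np.sin(a)],[np.sin(a),np.cos(a)]]); im=im.copy()
for v in((1,1),(1,-1),(-1,1),(-1,-1)):
    for h,z,col in((.073,.04,(0,0,255)),(.035,.006,(255,0,0))):
        p=X+r@(h*np.array(v)); u=proj(c,(*p,z)); cv2.circle(im,(int(u[0]),int(u[1])),3,col,-1)
cv2.imwrite('pics/w2.png',cv2.resize(im,(800,500)))"
```

```text
at [0.5061 0.2246 0.2283] 19.9 t 13.52 F [ 0.5  1.1 -3. ] g 0.266
  [0.0023,0.0007,0.1663,-0.1] rows>=4.0
```

View pics/w2.png

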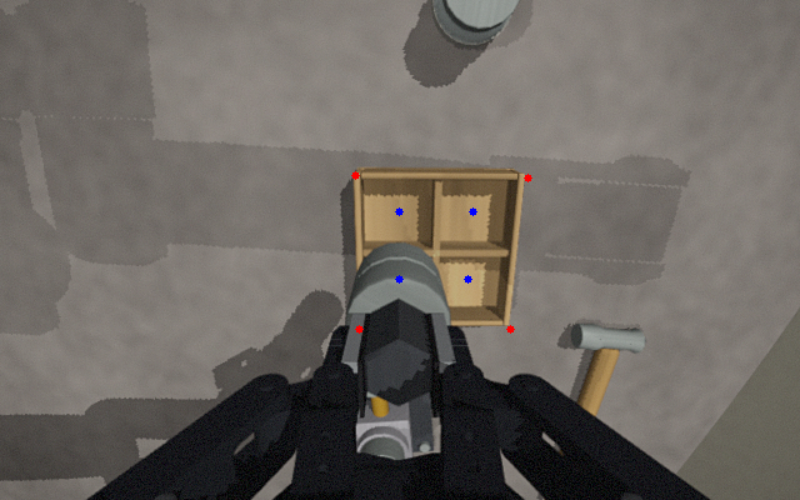

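The predicted crate corners match the wrist image within about 5 px, at (356,175) against the actual (357,170). The centre is therefore about (0.549,0.207), and the target cell is the upper-left one at (399,210). I lower S2 into it.

Call:
jog_arm(
  targets=[
    [0.004, -0.001, 0.04, 0],
    [0.004, -0.001, 0.08, 0],
    [0.004, -0.001, 0.11, 0],
    [0.004, -0.001, 0.14, 0],
    [0.004, -0.001, 0.155, 0],
  ],
)

```text
time: 13.98
tool_pos: [0.501, 0.2276, 0.0688]
tool_rot: [-0.002, 0.574, 0.819, -0.003]
contact_force: [-1.1, -0.7, -4.4]
gripper_width: 0.273
```

Call:
jog_arm(
  targets=[
    [0, 0, 0.004, 0],
    [0, 0, 0.008, 0],
    [0, 0, 0.012, 0],
    [0, 0, 0.012, 0],
    [0, 0, 0.012, 0],
  ],
)

```text
time: 14.4
tool_pos: [0.5048, 0.2293, 0.0629]
tool_rot: [0.001, 0.574, 0.819, 0.001]
contact_force: [-0.0, -0.9, -3.2]
gripper_width: 0.271
```

Call:
jog_arm(
  targets=[
    [0, 0, 0.001, 0],
    [0, 0, 0.002, 0],
    [0, 0, 0.003, 0],
    [0, 0, 0.004, 0],
    [0, 0, 0.004, 0],
  ],
)

```text
time: 14.82
tool_pos: [0.5042, 0.2291, 0.0586]
tool_rot: [0.0, 0.574, 0.819, 0.0]
contact_force: [-3.1, -2.1, 4.1]
gripper_width: 0.267
```

Call:
jog_arm(
  targets=[
    [0, 0, 0, 0],
    [0, 0, 0, 0],
    [0, 0, 0, 0],
    [0, 0, 0, 0],
    [0, 0, 0, 0],
  ],
  fingers=0.7,
)

```text
time: 15.23
tool_pos: [0.5038, 0.229, 0.0573]
tool_rot: [0.0, 0.574, 0.819, 0.0]
contact_force: [0.7, -0.1, -1.0]
gripper_width: 0.701
```

Call:
jog_arm(
  targets=[
    [0, 0, -0.02, 0],
    [0, 0, -0.05, 0],
    [0, 0, -0.09, 0],
    [0, 0, -0.13, 0],
    [0, 0, -0.15, 0],
  ],
)

```text
time: 15.65
tool_pos: [0.5057, 0.2297, 0.2132]
tool_rot: [0.002, 0.574, 0.819, 0.003]
contact_force: [1.3, 0.3, 0.9]
gripper_width: 0.703
```

```bash
python3 -c "
from h import *
plan([(.5325,-.339,.21,-36.5)])"
```

```text
at [0.5057 0.2297 0.2132] 20.0 t 15.65 F [1.3 0.3 0.9] g 0.703
  [-0.1812,-0.0563,0.0011,18.8] rows>=4.6
  [-0.1897,0.0052,0.0011,18.8] rows>=4.6
  [-0.1779,0.0661,0.0011,18.8] rows>=4.6
```

Call:
jog_arm(
  targets=[
    [-0.181, -0.056, 0, 18.8],
    [-0.181, -0.056, 0, 18.8],
    [-0.181, -0.056, 0, 18.8],
    [-0.181, -0.056, 0, 18.8],
    [-0.181, -0.056, 0, 18.8],
  ],
  fingers=1,
)

```text
time: 16.07
tool_pos: [0.5127, 0.0364, 0.2075]
tool_rot: [0.001, 0.701, 0.713, -0.0]
contact_force: [-0.4, 0.8, 0.4]
gripper_width: 0.999
```

Call:
jog_arm(
  targets=[
    [-0.19, 0.005, 0, 18.8],
    [-0.19, 0.005, 0, 18.8],
    [-0.19, 0.005, 0, 18.8],
    [-0.19, 0.005, 0, 18.8],
    [-0.19, 0.005, 0, 18.8],
  ],
)

```text
time: 16.48
tool_pos: [0.5214, -0.1539, 0.2074]
tool_rot: [0.001, 0.808, 0.589, -0.0]
contact_force: [0.1, -0.9, 0.2]
gripper_width: 1.003
```

Call:
jog_arm(
  targets=[
    [-0.178, 0.066, 0, 18.8],
    [-0.178, 0.066, 0, 18.8],
    [-0.178, 0.066, 0, 18.8],
    [-0.178, 0.066, 0, 18.8],
    [-0.178, 0.066, 0, 18.8],
  ],
)

```text
time: 16.9
tool_pos: [0.5301, -0.3438, 0.2071]
tool_rot: [0.001, 0.893, 0.449, -0.0]
contact_force: [0.4, -0.2, -0.6]
gripper_width: 0.998
```

Call:
jog_arm(
  targets=[
    [0, 0, 0, 0],
    [0, 0, 0, 0],
    [0, 0, 0, 0],
    [0, 0, 0, 0],
  ],
)

```text
time: 17.23
tool_pos: [0.5307, -0.3385, 0.2072]
tool_rot: [-0.0, 0.892, 0.451, 0.0]
contact_force: [-0.2, 0.6, 0.5]
gripper_width: 0.997
```

```bash
python3 -c "
from h import *
plan([(.5325,-.339,.05,-36.5)])
c=K('wrist'); im=cams.grab_frame('wrist')[:,:,::-1].copy()
t=top(im,c,(.5325,-.339),.084,half=.04,n=400); cv2.drawMarker(t,(200,200),(0,0,255),cv2.MARKER_CROSS,16)
cv2.imwrite('pics/s1.png',cv2.convertScaleAbs(t,alpha=1.4,beta=10))"
```

```text
at [ 0.5307 -0.3385  0.2072] -36.4 t 17.23 F [-0.2  0.6  0.5] g 0.997
  [0.0006,0.0017,0.1572,0.1] rows>=3.8
```

View pics/s1.png

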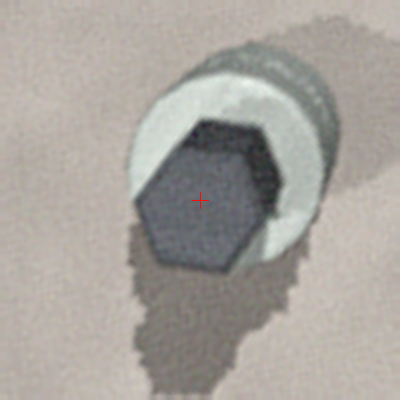

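S1 shows its top centre at (201,208), which is (0.532,-0.340), and its flats agree with phi=-36.5°. I grip it and carry it to the opposite cell.

Call:
jog_arm(
  targets=[
    [-0.0005, 0.002, 0.04, 0],
    [-0.0005, 0.002, 0.08, 0],
    [-0.0005, 0.002, 0.12, 0],
    [-0.0005, 0.002, 0.147, 0],
    [-0.0005, 0.002, 0.157, 0],
  ],
)

```text
time: 17.7
tool_pos: [0.5291, -0.3376, 0.0446]
tool_rot: [-0.004, 0.892, 0.451, -0.002]
contact_force: [-1.2, 0.9, -0.4]
gripper_width: 0.998
```

Call:
jog_arm(
  targets=[
    [0, 0, 0, 0],
    [0, 0, 0, 0],
    [0, 0, 0, 0],
    [0, 0, 0, 0],
    [0, 0, 0, 0],
  ],
  fingers=0,
)

```text
time: 18.12
tool_pos: [0.5333, -0.3423, 0.053]
tool_rot: [0.002, 0.893, 0.451, 0.001]
contact_force: [-6.0, 4.0, 5.5]
gripper_width: 0.298
```

Call:
jog_arm(
  targets=[
    [0, 0, 0, 0],
    [0, 0, 0, 0],
    [0, 0, 0, 0],
    [0, 0, 0, 0],
    [0, 0, 0, 0],
  ],
)

```text
time: 18.53
tool_pos: [0.5332, -0.3423, 0.0531]
tool_rot: [0.002, 0.893, 0.451, 0.001]
contact_force: [-1.3, 0.8, 7.1]
gripper_width: 0.273
```

```bash
python3 -c "
from h import *
p=pose()[0]
plan([(p[0],p[1],.235,-36.5),(.594,.186,.235,20)])"
```

```text
at [ 0.5332 -0.3423  0.0531] -36.4 t 18.53 F [-1.3  0.8  7.1] g 0.273
  [0.0000,0.0000,-0.1819,0.1] rows>=4.4
  [0.1536,-0.0885,-0.0000,-18.8] rows>=4.3
  [0.1739,-0.0341,-0.0000,-18.8] rows>=4.3
  [0.1757,0.0238,-0.0000,-18.8] rows>=4.3
```

Call:
jog_arm(
  targets=[
    [0, 0, -0.04, 0],
    [0, 0, -0.08, 0],
    [0, 0, -0.12, 0],
    [0, 0, -0.16, 0],
    [0, 0, -0.182, 0],
  ],
)

```text
time: 18.95
tool_pos: [0.5331, -0.3423, 0.2382]
tool_rot: [0.003, 0.893, 0.451, 0.001]
contact_force: [0.5, -1.2, -2.3]
gripper_width: 0.266
```

Call:
jog_arm(
  targets=[
    [0.1535, -0.0885, 0, -18.8],
    [0.1535, -0.0885, 0, -18.8],
    [0.1535, -0.0885, 0, -18.8],
    [0.1535, -0.0885, 0, -18.8],
    [0.1535, -0.0885, 0, -18.8],
  ],
)

```text
time: 19.37
tool_pos: [0.5516, -0.1598, 0.2317]
tool_rot: [-0.002, 0.806, 0.592, 0.001]
contact_force: [0.8, -0.9, -4.0]
gripper_width: 0.267
```

Call:
jog_arm(
  targets=[
    [0.174, -0.034, 0, -18.8],
    [0.174, -0.034, 0, -18.8],
    [0.174, -0.034, 0, -18.8],
    [0.174, -0.034, 0, -18.8],
    [0.174, -0.034, 0, -18.8],
  ],
)

```text
time: 19.78
tool_pos: [0.5718, 0.016, 0.2318]
tool_rot: [-0.001, 0.698, 0.716, 0.001]
contact_force: [-0.3, 0.4, -3.4]
gripper_width: 0.268
```

Call:
jog_arm(
  targets=[
    [0.176, 0.024, 0, -18.8],
    [0.176, 0.024, 0, -18.8],
    [0.176, 0.024, 0, -18.8],
    [0.176, 0.024, 0, -18.8],
    [0.176, 0.024, 0, -18.8],
  ],
)

```text
time: 20.2
tool_pos: [0.5922, 0.1922, 0.2317]
tool_rot: [-0.001, 0.572, 0.82, 0.001]
contact_force: [-1.2, -0.3, -3.9]
gripper_width: 0.268
```

Call:
jog_arm(
  targets=[
    [0, 0, 0, 0],
    [0, 0, 0, 0],
    [0, 0, 0, 0],
    [0, 0, 0, 0],
    [0, 0, 0, 0],
  ],
)

```text
time: 20.62
tool_pos: [0.5928, 0.1858, 0.2323]
tool_rot: [0.0, 0.575, 0.818, -0.0]
contact_force: [-0.5, -0.5, -3.7]
gripper_width: 0.271
```

```bash
python3 -c "
from h import *
plan([(.594,.186,.07,20)])"
```

```text
at [0.5928 0.1858 0.2323] 19.8 t 20.62 F [-0.5 -0.5 -3.7] g 0.271
  [-0.0002,0.0012,0.1623,-0.2] rows>=3.9
```

Call:
jog_arm(
  targets=[
    [0, 0.001, 0.04, 0],
    [0, 0.001, 0.08, 0],
    [0, 0.001, 0.12, 0],
    [0, 0.001, 0.145, 0],
    [0, 0.001, 0.16, 0],
  ],
)

```text
time: 21.03
tool_pos: [0.5907, 0.1859, 0.0673]
tool_rot: [-0.003, 0.575, 0.818, -0.003]
contact_force: [-0.4, -0.3, -3.2]
gripper_width: 0.27
```

Call:
jog_arm(
  targets=[
    [0, 0, 0.003, 0],
    [0, 0, 0.006, 0],
    [0, 0, 0.009, 0],
    [0, 0, 0.009, 0],
    [0, 0, 0.009, 0],
  ],
)

```text
time: 21.45
tool_pos: [0.5949, 0.1877, 0.0652]
tool_rot: [0.001, 0.574, 0.819, 0.001]
contact_force: [0.6, -0.7, -3.7]
gripper_width: 0.268
```

Call:
jog_arm(
  targets=[
    [0, 0, 0.001, 0],
    [0, 0, 0.002, 0],
    [0, 0, 0.003, 0],
    [0, 0, 0.003, 0],
    [0, 0, 0.003, 0],
  ],
)

```text
time: 21.87
tool_pos: [0.5936, 0.1877, 0.0603]
tool_rot: [-0.0, 0.574, 0.819, -0.0]
contact_force: [0.1, -0.8, -3.4]
gripper_width: 0.268
```

Call:
jog_arm(
  targets=[
    [0, 0, 0.001, 0],
    [0, 0, 0.002, 0],
    [0, 0, 0.002, 0],
  ],
)

```text
time: 22.12
tool_pos: [0.5939, 0.1877, 0.0591]
tool_rot: [0.0, 0.574, 0.819, -0.0]
contact_force: [-3.4, -1.2, 2.1]
gripper_width: 0.27
```

Call:
jog_arm(
  targets=[
    [0, 0, 0, 0],
    [0, 0, 0, 0],
    [0, 0, 0, 0],
    [0, 0, 0, 0],
    [0, 0, 0, 0],
  ],
  fingers=0.7,
)

```text
time: 22.53
tool_pos: [0.5939, 0.1877, 0.0585]
tool_rot: [0.0, 0.574, 0.819, 0.0]
contact_force: [-0.2, -0.7, -0.6]
gripper_width: 0.698
```

Call:
jog_arm(
  targets=[
    [0, 0, -0.02, 0],
    [0, 0, -0.05, 0],
    [0, 0, -0.09, 0],
    [0, 0, -0.13, 0],
    [0, 0, -0.165, 0],
  ],
)

```text
time: 22.95
tool_pos: [0.5938, 0.1877, 0.226]
tool_rot: [0.001, 0.574, 0.819, 0.001]
contact_force: [1.1, 0.8, -0.3]
gripper_width: 0.698
```

```bash
python3 -c "
from h import *
plan([(.573,-.007,.222,-36)])"
```

```text
at [0.5938 0.1877 0.226 ] 20.0 t 22.95 F [ 1.1  0.8 -0.3] g 0.698
  [-0.0879,-0.0430,0.0020,28.0] rows>=3.9
  [-0.0978,0.0033,0.0020,28.0] rows>=3.9
```

Call:
jog_arm(
  targets=[
    [-0.088, -0.043, 0, 28],
    [-0.088, -0.043, 0, 28],
    [-0.088, -0.043, 0, 28],
    [-0.088, -0.043, 0, 28],
    [-0.088, -0.043, 0, 28],
  ],
  fingers=1,
)

```text
time: 23.37
tool_pos: [0.5833, 0.0891, 0.2235]
tool_rot: [0.0, 0.756, 0.654, 0.0]
contact_force: [-0.7, 0.1, 0.6]
gripper_width: 0.999
```

Call:
jog_arm(
  targets=[
    [-0.098, 0.003, 0, 28],
    [-0.098, 0.003, 0, 28],
    [-0.098, 0.003, 0, 28],
    [-0.098, 0.003, 0, 28],
    [-0.098, 0.003, 0, 28],
  ],
)

```text
time: 23.78
tool_pos: [0.5726, -0.0078, 0.2233]
tool_rot: [-0.0, 0.891, 0.454, 0.0]
contact_force: [0.2, -0.2, 0.8]
gripper_width: 0.999
```

Call:
jog_arm(
  targets=[
    [0, 0, 0, 0],
    [0, 0, 0, 0],
    [0, 0, 0, 0],
    [0, 0, 0, 0],
  ],
)

```text
time: 24.12
tool_pos: [0.5726, -0.0065, 0.2233]
tool_rot: [-0.0, 0.891, 0.455, -0.0]
contact_force: [0.2, 0.0, -0.4]
gripper_width: 1.003
```

```bash
python3 -c "
from h import *
plan([(.573,-.007,.111,-36)])
c=K('wrist');im=save('wrist','pics/w3.png')
sc=cv2.resize(cams.grab_frame('scene')[150:270,230:430,::-1],None,fx=2.5,fy=2.5,interpolation=cv2.INTER_CUBIC)
w=cv2.resize(im[60:400,120:520],(353,300)); cv2.imwrite('pics/w3.png',np.hstack([w[:, :300],sc]))
u=proj(c,(.5728,-.008,.144)); print(u,(u-[120,60])*300/340)"
```

```text
at [ 0.5726 -0.0065  0.2233] -35.9 t 24.12 F [ 0.2  0.  -0.4] g 1.003
  [-0.0002,0.0006,0.1123,0.1] rows>=2.7
[321.27983384 213.11531811] [177.59985339 135.10175128]
```

View pics/w3.png

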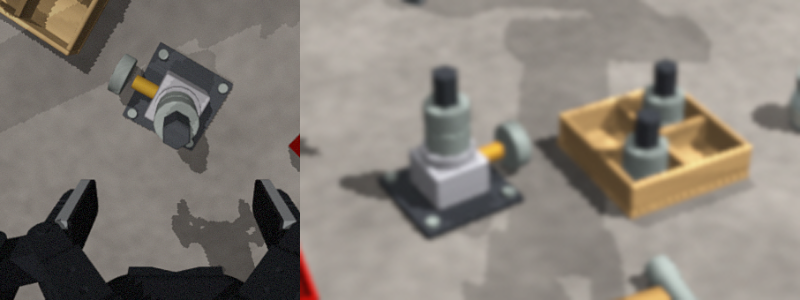

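S3 stands seated on the nut, at (176,129) in the wrist crop against a predicted (178,135). The scene crop shows the other two upright in diagonal cells, at (660,90) and (645,145). I re-grip S3 and push it down.

Call:
jog_arm(
  targets=[
    [0, 0, 0.03, 0],
    [0, 0, 0.06, 0],
    [0, 0, 0.09, 0],
    [0, 0, 0.105, 0],
    [0, 0, 0.112, 0],
  ],
)

```text
time: 24.63
tool_pos: [0.5703, -0.0067, 0.1076]
tool_rot: [-0.002, 0.891, 0.454, -0.002]
contact_force: [-0.2, 0.6, 0.8]
gripper_width: 1.0
```

Call:
jog_arm(
  targets=[
    [0, 0, 0, 0],
    [0, 0, 0, 0],
    [0, 0, 0, 0],
    [0, 0, 0, 0],
    [0, 0, 0, 0],
  ],
  fingers=0,
)

```text
time: 25.05
tool_pos: [0.5736, -0.0073, 0.1131]
tool_rot: [0.001, 0.891, 0.454, 0.001]
contact_force: [-1.0, 0.4, 0.6]
gripper_width: 0.3
```

Call:
jog_arm(
  targets=[
    [0, 0, 0, 0],
    [0, 0, 0, 0],
    [0, 0, 0, 0],
    [0, 0, 0, 0],
    [0, 0, 0, 0],
  ],
)

```text
time: 25.47
tool_pos: [0.5736, -0.0073, 0.1131]
tool_rot: [0.001, 0.891, 0.454, 0.001]
contact_force: [-0.6, 0.9, 6.7]
gripper_width: 0.268
```

Call:
jog_arm(
  targets=[
    [0, 0, 0.001, 0],
    [0, 0, 0.001, 0],
    [0, 0, 0.002, 0],
    [0, 0, 0.002, 0],
    [0, 0, 0.002, 0],
  ],
)

```text
time: 25.88
tool_pos: [0.5737, -0.0073, 0.1131]
tool_rot: [0.001, 0.891, 0.454, 0.001]
contact_force: [-7.4, 1.2, 16.0]
gripper_width: 0.267
```

```bash
python3 -c "
from h import *
plan([])
a=cv2.resize(cams.grab_frame('scene')[150:270,150:430,::-1],None,fx=2.8,fy=2.8,interpolation=cv2.INTER_CUBIC)
b=cv2.resize(cams.grab_frame('side')[150:250,220:420,::-1],None,fx=2.4,fy=2.4,interpolation=cv2.INTER_CUBIC)
o=np.zeros((a.shape[0]+b.shape[0],a.shape[1],3),np.uint8); o[:a.shape[0]]=a; o[a.shape[0]:,:b.shape[1]]=b; cv2.imwrite('pics/f.png',o); print(o.shape)
for n in('scene','side'): print(n,[proj(K(n),(.573,-.008,z)).round(0).tolist() for z in(.06,.11,.144)])"
```

```text
at [ 0.5737 -0.0073  0.1131] -36.0 t 25.88 F [-7.4  1.2 16. ] g 0.267
(576, 784, 3)
scene [[290.0, 207.0], [289.0, 190.0], [288.0, 178.0]]
side [[297.0, 224.0], [297.0, 207.0], [296.0, 195.0]]
```

View pics/f.png

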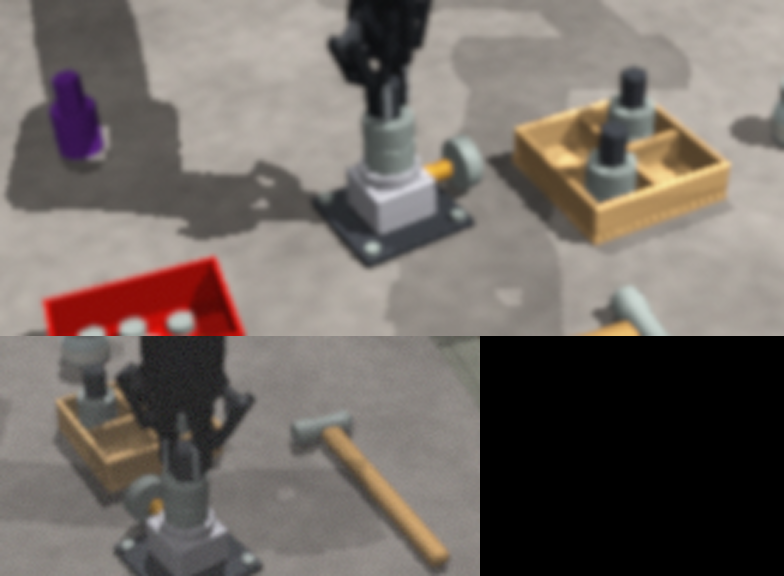

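The final picture shows S3 seated flush on the flange and gripped, at scene crop (388,165). The other two stand upright in the crate at (632,110) and (612,165), and the bystanders are where they were. I hand the job in.

```bash
python3 -c "
from h import *
print(manip.job_done())"
```

```text
the job is handed in; nothing more can be done
None
```

The fitting socket is the one that stood nearest the manifold, at about (0.575, -0.187). It was the first one I tried on the nut. It slid down without resistance until its rim rested on the flange: tool height 0.110 m, rim at about 60 mm.

Because it fitted at once, I did not try the other two on the nut; they are ruled out because only one mouth can fit. I left the fitting socket on the nut and stood the other two upright in diagonally opposite crate cells. I then gripped the fitting socket again by its adapter and pushed it down.

- **Fit:** the last push met about 16 N and the tool did not move, so the socket is fully down. The adapter is still gripped, at an opening of 0.267.
- **Grip height:** this second grip sits about 3 mm higher on the adapter than the first.
- **Scene:** the last scene and side pictures show the socket flush on the flange and both others standing in their cells. The purple look-alike, the hammer and the visible part of the bin look unmoved. Only the tin's edge was in view, and I did not measure any of these again.
- **Limits:** the clock read 25.9 s at the final push, and the highest force reported was about 18 N. None of these final checks failed.
- **Disagreement:** the cameras disagreed by 2–6 mm on some positions. I settled this with close wrist-camera views.

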